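# Set the carafe chiller and snap its cap on, holding it down

### The arm

A 6-joint arm with a two-finger parallel gripper is mounted at the origin on the work surface. World frame = base frame: x ahead of the robot, y to its left, z up, the work surface at z = 0. Lengths are in m, angles in rad, forces in N, time in s.
With the tool pointing down it reaches from about 0.35 to 0.975 m from the base axis. Payload 4.9 kg.
Tool frame: the origin (TCP) lies on the centre line of the jaws, within the pads' length; the fingertips stand 14 mm ahead of it and the grasp point (between the pads) lies 5 mm behind it; z points along the fingers, y is the line along which they close (so a half turn about z gives the same grasp; the last joint's range is limited). The gripper opens to 85 mm and grips with 20 to 120 N. Pads are 22 mm wide; open, the fingers measure 114 mm over their backs; the gripper's body (76 mm by 85 mm) begins 54 mm behind the grasp point. The pads swing forward as they close: fully open they stand 13 mm farther back than shut.
Start: joints at [1.202, 0.053, 1.613, -0, 1.476, -0.119], TCP at [0.154, 0.606, 0.245] pointing down, gripper open.
Joint ranges: [-3.01, 3.01], [-1.01, 2.22], [0.06, 2.58], [-1.02, 4.17], [0.09, 2.62], [-3.14, 3.14]. Speed limits (rad/s): [2.57, 2.57, 3.14, 3.14, 3.14, 3.14].

### API

Orientations are given as a unit quaternion [w, x, y, z].
In Python, from bench import r, vision gives the robot as it stands.
- The arm moves only by the tool jog_arm, never from a script. Its argument "series" is text: rows parted by semicolons, each of 5 numbers parted by spaces: the closure, from -1 (fully open) to 1 (shut), then the shift along the tool's x, y, z in mm, then the turn about the tool's z in degrees. In form: jaw x y z twist; .... A call has exactly 10 rows; each row shifts and turns the commanded pose from where the row before left it, along the tool's axes as they then stand; what a row does not reach is not made up. A row lasts 1/8 s, in which the tool goes at most 62.5 mm and 10.7 degrees, less where a joint would pass 70% of its speed; a pose out of reach is approached as far as the arm can. A call is refused whole if a number of a shift passes 62.5 or a number of a turn 10.7, either way. A call with a gripper value outside its range is refused whole. The fingers move at their own pace and stop on an object; "grip_force" is the grip in N (left out, the last holds). Time passes only in rows, so rows that do not move let the fingers close, or fill a call up. It gives the time, the measured TCP pose, the force, the opening and the grip force at its end, in the units of the state.
- r.observe(): the state, without advancing time (a new reading comes with each control period).
- vision.read_camera(name): name is "scene" or "side" or "wrist"; returns (picture, depth): 384x512x3 uint8, red, green, blue; 384x512 float32, m along the optical axis (not along the pixel's ray), 0 where there is no reading.
- vision.camera_params(name): a dict with "vfov" (degrees; the focal length in pixels is half the picture's height over the tangent of half this angle, whatever the lens; pixels are square), "cx", "cy" (the principal point, pixels), "extrinsics" (4x4, takes a point from world to camera coordinates); the wrist camera has in their place "hand_eye" (4x4, takes a point from camera to tool coordinates, whose origin is the TCP and whose axes are the flange's). Camera axes: x right, y down, z forward; pixel columns grow to the right and rows downward; lengths in m; the calibration is good to about 2 mm. A picture is of the moment at which its call begins: read the wrist's pose just before it. camera_params takes no time and is no camera call.
- r.hand_in(): hands the job in; it is judged then, once.
Trained networks look in the newest picture that a camera, given by its name, has taken for a name from the list of things; names that differ only in an ending like _2 or _b are one class to them, and where a whole thing is asked for, a point or a joint stands for the part that bears it (a point fixed in the world has none). Each returns a list of dicts, best first, with "score" (0 to 1); they miss things now and then, are a little off and sometimes report something else, mostly with a low value. They report only what shows in the picture. A call takes as long as a camera call. They do not tell look-alikes from the thing itself.
- vision.spot_in(camera, label): "box" ([left, top, right, bottom] in pixels, round what is visible of it).
- vision.spot_point(camera, label): "xy" ([column, row] in pixels: a listed point, or the origin of a listed thing).
The state is a dict: "time_s": time; "joint_positions": joint angles; "qd": joint speeds; "joint_efforts": joint torques, N m; "tcp_pos": TCP position; "ee_rot": TCP orientation; "ft_force": force on the tool from outside, world axes, zero at the start; "ft_torque": the same for the moment, N m; "finger_gap": opening from 0.0 (shut) to 1.0 (fully open); "gripper_force": force on a finger pad.
Only numpy, scipy, OpenCV 4.12 (cv2) and the standard library are available. Lean on these libraries where they do the work, as an engineer would, in place of code of your own. Each camera call takes 0.05 s, during which the arm holds its last target. There are 200 camera calls.

### The job

First turn the chiller's dial until the white line on its bar grip points at the one long tick of the scale. Then pick up the fluted steel snap cap, press it straight down over the carafe's pouring stud until it clicks, and keep pressing after the click until the rubber seal under it is squeezed right down; finish while still holding and pressing the cap there. Leave the dial as set and the other things on the counter where they are.

Things in the scene. Friction and masses are not known exactly. Their poses are not given: they have to be found in the camera images.
- dial (a joint): thermostat dial on top of the chiller, value in rad: 0 to 2.6, growing clockwise seen from above, stiff enough (0.05 N m) to stay where left. The scale round it has eleven ticks 0.26 rad apart (0 to 2.6); ten are 8 mm long, the one at 1.82 rad is 26 mm long and 5 mm wide: that is the setting wanted. It starts between 0.35 and 1.2
- dial_grip (a point): on the dial's axis, 31 mm above the underside of its round foot and 7 mm below the top of its upright black bar grip (46 mm long, 14 mm wide, upright sides 30 mm high). x axis along the bar; the white pointer line is on the -x end. z up. It turns with the dial. Below it the round foot is 48 mm across and 8 mm high, then a steel base 72 mm across and 6 mm high; the chiller's flat top lies 37 mm below this point, 70 mm above the counter
- long_tick (a point): middle of the long tick on the chiller's top, 51 mm from the dial's axis; the pointer must point to it. Axes as the chiller's
- cap_mid (a point): centre (half-way up) of the loose snap cap: plain steel cylinder with fine upright flutes, 44 mm across and 52 mm high, 70 to 120 g, standing mouth down on the counter in one of three spots among a lower, wider flat steel lid and a small cork plug with steel head. z up along its axis; its round mouth is open below: lip 28 mm across inside, cavity 36 mm across and 28 mm deep
- cap_mouth (a point): centre of the cap's open lower end, 26 mm below its centre, z up along its axis
- stud_top (a point): top centre of the carafe's upright steel pouring stud, 25 mm across, 21 mm high above the seal, with a tapered tip 12 mm across; z up. Four sprung steel balls stand 4 mm out of its side, 15 mm below the top. The cap's lip meets the balls when the mouth is about 12 mm below this point; pushing it over them takes about 8 to 10 N, then, some 5 mm lower, the force drops sharply and the balls even pull the cap down by themselves (the click), before the seal is met and pushes back
- seat (a point): centre of the top face of the uncompressed seal round the stud's foot, 21 mm below the stud top, 157 mm above the counter; z up, axes as the chiller's (its front faces -x at yaw 0). The chiller is a fixed metal box 200 by 300 mm, 70 mm high, heavy; the glass carafe is locked in it, 92 mm across at the box's top, its shoulder narrowing to the 42 mm seal, 170 mm from the dial's axis. Fully home, the mouth of the cap is 4 mm below this point
- seal (a joint): how far the rubber seal is squeezed, in m: 0 free, 0.004 fully down (stop). It pushes back with 2 N at first and 10 N when fully down. A clicked cap that is let go rises until it rests on the catch with only about 0.001 squeezed
- cap: the same snap cap; origin at the centre of its mouth
- jarlid: flat steel lid, 72 mm across, 22 mm high with its button; bystander. Origin at the centre of its underside
- plug: cork plug with steel head, 34 mm across, 34 mm high; bystander. Origin at the centre of its underside
- opener: bottle opener with wooden handle, about 165 mm long, 12 mm high, right; bystander. Origin at the centre of its underside
- bowl: white bowl, 120 mm across, 50 mm high, left; bystander. Origin at the centre of its underside
Mind the look-alikes: they are no part of the job. Leave any blue or turquoise look-alike of the cap alone.

How it is judged:
By the outcome, as a careful person would: the job done as asked, in the order asked, and still so for the second after the job is handed in, while the arm keeps its last pose, push and grip.
It also fails if it takes over 58 s, if anything falls off the work surface, if the arm or the gripper's body presses on something with over 40 N, if the wrist force passes 120 N, or if a joint passes its speed limit or range.

## Working session

There is one attempt and no reset: what is moved stays moved. The work goes in short steps, Python scripts to look and compute and a tool call to move; the robot and the scene stay as the last step left them, time stands still between calls to the robot, and variables do not carry over. Pictures are saved under pics/ and viewed, at most 10 in all, crops included, and the job is handed in when it is done.

Besides the shell and the picture viewer there is one more tool, called after "Call:" by a JSON object that holds its "fn" and its "kwargs", one argument or row to a line. jog_arm: Moves the arm, as the interface text tells. Its arguments: {"type":"object","properties":{"series":{"type":"string"},"grip_force":{"type":"number"}},"required":["series"]}

```bash
ls; mkdir -p pics
cat > h.py <<'E'
import numpy as np, cv2
from bench import r, vision
from scipy.spatial.transform import Rotation as R
def T():
    s=r.observe(); q=s["ee_rot"]; M=np.eye(4); M[:3,:3]=R.from_quat([q[1],q[2],q[3],q[0]]).as_matrix(); M[:3,3]=s["tcp_pos"]; return M
class Cam:
    def __init__(s,n):
        s.n=n; M=T(); s.im,s.d=vision.read_camera(n); p=vision.camera_params(n)
        s.f=192/np.tan(np.radians(p["vfov"])/2); s.cx,s.cy=p["cx"],p["cy"]
        s.C=M@np.array(p["hand_eye"]) if n=="wrist" else np.linalg.inv(np.array(p["extrinsics"]))
    def ray(s,u,v): return s.C[:3,:3]@np.array([(u-s.cx)/s.f,(v-s.cy)/s.f,1.])
    def at_z(s,u,v,z):
        d=s.ray(u,v); o=s.C[:3,3]; return o+d*(z-o[2])/d[2]
    def at_d(s,u,v):
        p=s.d[int(v)-2:int(v)+3,int(u)-2:int(u)+3]; p=p[p>0]
        return s.C[:3,3]+s.ray(u,v)*np.median(p) if p.size else None
    def proj(s,P):
        q=s.C[:3,:3].T@(np.array(P)-s.C[:3,3]); return s.f*q[0]/q[2]+s.cx, s.f*q[1]/q[2]+s.cy
    def cloud(s):
        v,u=np.mgrid[:384,:512]; q=np.stack([(u-s.cx)/s.f,(v-s.cy)/s.f,np.ones(u.shape)],-1)*s.d[...,None]
        return q@s.C[:3,:3].T+s.C[:3,3]
    def save(s,f,box=None,k=1):
        a=s.im if box is None else s.im[box[1]:box[3],box[0]:box[2]]
        cv2.imwrite("pics/"+f,cv2.resize(a[...,::-1],None,fx=k,fy=k,interpolation=cv2.INTER_CUBIC))
E
cat > a.py <<'E'
from h import *
np.set_printoptions(precision=4,suppress=True)
out=[]
for n in ["scene","side"]:
    c=Cam(n); out.append(c.im); print(n,c.f,c.C.round(3).tolist())
    for l in ["dial_grip","long_tick","cap_mid","stud_top","seat","jarlid","plug","opener","bowl"]:
        for o in vision.spot_point(n,l)[:3]:
            u,v=o["xy"]; z={"dial_grip":.107,"long_tick":.07,"cap_mid":.026,"stud_top":.178,"seat":.157}.get(l,0)
            print(l,round(o["score"],2),round(u),round(v),c.at_z(u,v,z)[:2],c.at_d(u,v))
    c.save(n+"0.png",k=1.5)
c=Cam("wrist");c.save("wrist0.png")
print(r.observe())
E
python3 a.py
```

```text
pics
scene 464.34724679295607 [[0.875, 0.267, -0.404, 1.07], [0.484, -0.503, 0.716, -0.976], [-0.012, -0.822, -0.569, 0.957], [0.0, 0.0, 0.0, 1.0]]
dial_grip 0.5 294 200 [0.588  0.0918] [0.5899 0.0878 0.1103]
long_tick 0.82 283 203 [0.5449 0.108 ] [0.5521 0.093  0.0822]
long_tick 0.36 222 257 [ 0.5079 -0.1961] [ 0.4731 -0.1479  0.0152]
cap_mid 0.93 174 292 [ 0.4405 -0.3357] [ 0.457  -0.3525  0.0504]
cap_mid 0.89 149 281 [ 0.3548 -0.3344] [ 0.3692 -0.3473  0.0447]
cap_mid 0.58 185 268 [ 0.4118 -0.2478] [ 0.4289 -0.2668  0.0503]
stud_top 0.91 316 155 [0.5865 0.2656] [0.4932 0.5049 0.0278]
seat 0.84 318 163 [0.5988 0.2539] [0.6024 0.2446 0.1631]
jarlid 0.91 225 256 [ 0.4682 -0.1286] [ 0.4788 -0.1434  0.0168]
plug 0.45 249 295 [ 0.6113 -0.2291] [ 0.6189 -0.2415  0.0159]
opener 0.79 210 333 [ 0.5864 -0.385 ] [ 0.5894 -0.3886  0.0058]
bowl 0.85 310 166 [0.4852 0.4589] [0.5075 0.4042 0.0365]
bowl 0.69 250 297 [ 0.6154 -0.233 ] [ 0.62   -0.2405  0.0097]
bowl 0.55 292 198 [0.5159 0.2379] [0.5792 0.0992 0.1093]
side 352.21926246684444 [[-0.87, -0.312, 0.382, 0.073], [-0.493, 0.528, -0.692, 0.8
[... 795 characters left out ...]
3 -0.2653  0.0485]
opener 0.38 309 162 [ 0.4575 -0.3655] [ 0.443  -0.3207  0.0309]
opener 0.23 230 209 [0.5824 0.0521] [0.5413 0.1141 0.066 ]
bowl 0.81 175 311 [0.4946 0.4579] [0.4943 0.4581 0.0006]
{'time_s': 1.05, 'joint_positions': array([ 1.202 ,  0.0527,  1.6129, -0.    ,  1.476 , -0.119 ]), 'qd': array([ 0.0006, -0.0003, -0.0001, -0.0011, -0.0004, -0.0002]), 'joint_efforts': array([ -0.0003, -39.3675, -37.0482,  -0.0001,   0.0004,  -0.    ]), 'tcp_pos': array([0.1545, 0.6056, 0.2453]), 'ee_rot': array([0.    , 0.1245, 0.9922, 0.    ]), 'ft_force': array([-1.0553, -0.0944, -0.1935]), 'ft_torque': array([ 0.0459, -0.0209, -0.0028]), 'gripper_force': 0.0, 'finger_gap': 1.0027351915858327}
```

View pics/scene0.png

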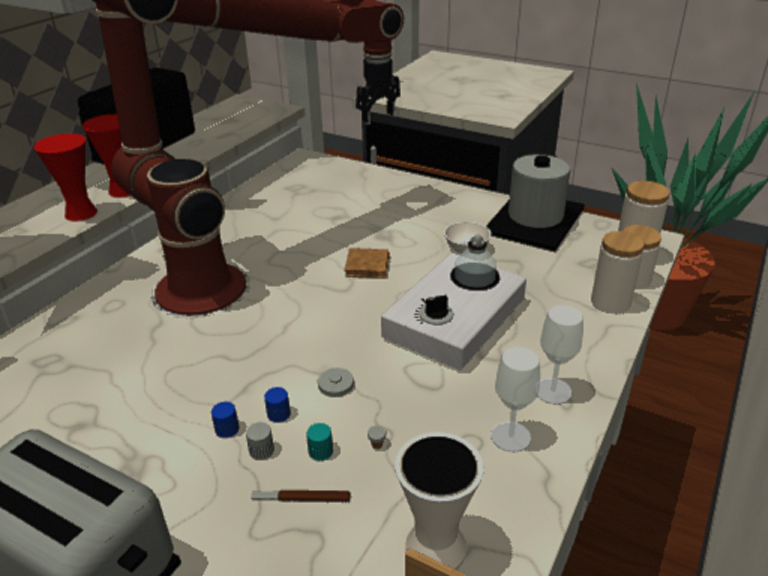

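View pics/side0.png

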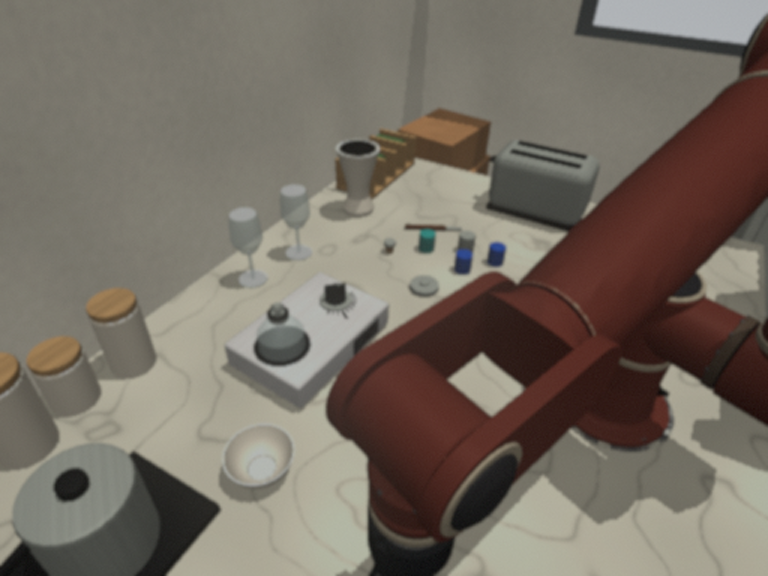

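The steel fluted cap is at scene (174,293) in the native picture. The look-alikes are blue (150,280) and (185,269) and turquoise (213,294), and the jarlid (224,254) and plug (251,291) also need avoiding. The chiller dial is at (291,204) and the stud at (317,162). I'll move above the dial first.

Call:
{"fn": "jog_arm", "kwargs": {
  "series": "-1 -49 -37 0 0;-1 -49 -37 0 0;-1 -49 -37 0 0;-1 -49 -37 0 0;-1 -49 -37 0 0;-1 -49 -37 0 0;-1 -49 -37 0 0;-1 -49 -37 0 0;-1 -49 -37 0 0;-1 -30 -20 0 0",
  "grip_force": 40
}}

```text
time_s: 2.3
tcp_pos: [0.525, 0.1446, 0.2455]
ee_rot: [0.0, 0.126, 0.992, -0.0]
ft_force: [0.1, -0.6, -0.4]
finger_gap: 1.001
gripper_force: 0.0
```

```bash
cat > b.py <<'E'
from h import *
np.set_printoptions(precision=4,suppress=True)
c=Cam("wrist");c.save("wrist1.png",k=1.5); print(r.observe()["tcp_pos"],r.observe()["ee_rot"],vision.camera_params("wrist"))
for l in ["dial_grip","long_tick","stud_top","seat"]:
    for o in vision.spot_point("wrist",l)[:2]:
        u,v=o["xy"]; z={"dial_grip":.107,"long_tick":.07,"stud_top":.178,"seat":.157}[l]
        print(l,round(o["score"],2),round(u),round(v),c.at_z(u,v,z)[:2],c.at_d(u,v))
E
python3 b.py
```

```text
[0.5269 0.1424 0.2454] [ 0.0012  0.1269  0.9919 -0.0011] {'vfov': 59.07010410772987, 'cx': 253.68475336883765, 'cy': 190.87587138908705, 'hand_eye': array([[-0.0008, -0.9474, -0.3202,  0.0822],
       [ 1.    , -0.0009,  0.0002, -0.0003],
       [-0.0005, -0.3202,  0.9474, -0.1278],
       [ 0.    ,  0.    ,  0.    ,  1.    ]])}
dial_grip 0.65 205 258 [0.5824 0.0847] [0.5791 0.0866 0.1133]
long_tick 0.71 226 191 [0.5384 0.1143] [0.5387 0.1142 0.0692]
seat 0.82 424 258 [0.5969 0.2527] [0.5896 0.2485 0.1675]
```

View pics/wrist1.png

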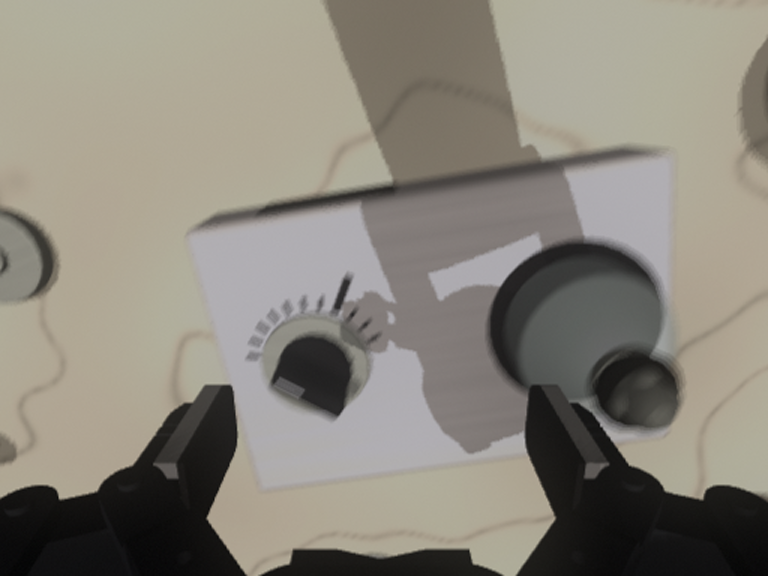

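```bash
cat > c.py <<'E'
from h import *
np.set_printoptions(precision=4,suppress=True)
c=Cam("wrist"); P=c.cloud(); print(T()[:3,3])
c.save("wrist2.png",(110,150,290,300),4)
near=np.hypot(P[...,0]-.582,P[...,1]-.09)<.045
m=near&(P[...,2]>.108)&(P[...,2]<.12)
q=P[m]; print("top n",m.sum(),"z",np.median(q[:,2]))
rect=cv2.minAreaRect((q[:,:2]*1000).astype(np.float32)); print("bar rect",rect)
# white line: bright pixels on bar
g=c.im.max(-1); w=m&(g>90); print("white",w.sum(),P[w].mean(0) if w.any() else None)
# foot/base top circle z~.076
b=(np.hypot(P[...,0]-.582,P[...,1]-.09)<.06)&(abs(P[...,2]-.0765)<.004)
if b.sum()>20:
    e=cv2.minEnclosingCircle((P[b][:,:2]*1000).astype(np.float32)); print("base",b.sum(),e)
t=(np.hypot(P[...,0]-.54,P[...,1]-.114)<.012)&(abs(P[...,2]-.07)<.004)&(g<90)
print("tick",t.sum(),cv2.minAreaRect((P[t][:,:2]*1000).astype(np.float32)) if t.sum()>5 else None)
s=P[(P[...,2]>.14)&(P[...,2]<.2)]; s=s[np.hypot(s[:,0]-.6,s[:,1]-.255)<.06]
print("stud",len(s)); 
for z in (.150,.155,.160,.165,.170,.175):
    k=s[abs(s[:,2]-z)<.0025]
    if len(k)>4: print(z,len(k),k[:,:2].min(0),k[:,:2].max(0))
E
python3 c.py
```

```text
[0.5231 0.1478 0.2452]
top n 787 z 0.11288910838639421
bar rect ((582.3194580078125, 87.11528015136719), (45.29609680175781, 14.369094848632812), 45.367584228515625)
white 50 [0.5749 0.0782 0.1136]
base 1731 ((582.0936889648438, 86.85049438476562), 35.92034149169922)
tick 115 ((541.845458984375, 114.84765625), (13.440299034118652, 22.2448787689209), 25.225515365600586)
stud 2958
0.15 90 [0.5789 0.2367] [0.597  0.2638]
0.155 1088 [0.5767 0.235 ] [0.6185 0.2766]
0.16 127 [0.578  0.2376] [0.6115 0.2722]
0.165 326 [0.5814 0.2396] [0.6133 0.2716]
0.17 405 [0.5829 0.2401] [0.6091 0.2697]
0.175 439 [0.5873 0.2456] [0.6079 0.2654]
```

View pics/wrist2.png

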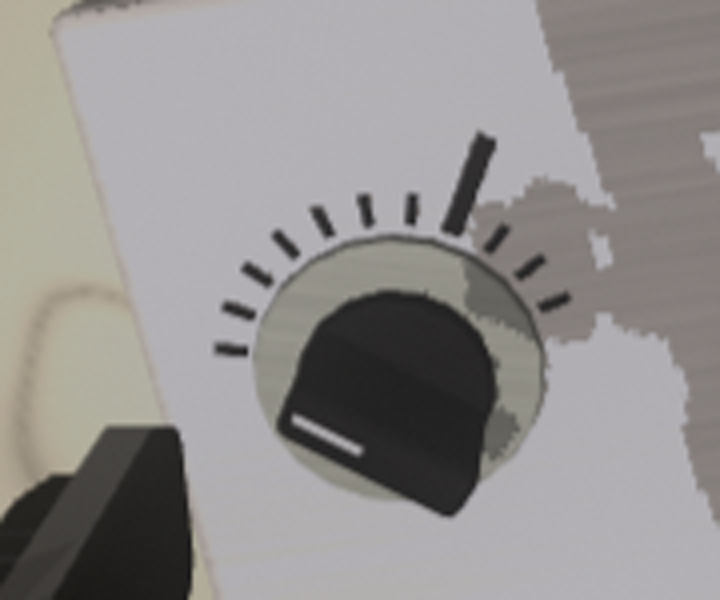

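The crop shows the bar with its white line at wrist pixel (192,258) and the long tick running from (232,184) to (223,208). The bar runs at 45.4°, the pointer at 225.4° and the tick at about 145.3°, so I need about 80° clockwise. The start value is then about 0.42 rad, which fits the given range. The base circle radius measures 35.9 mm (36 given).

Run:
```python
from h import *
c=Cam("wrist")
a=c.at_z(231.75,184.25,.07);b=c.at_z(223.5,208.25,.07);print(a,b)
D=np.array([.5822,.0870]); m=(a+b)[:2]/2-D; d=(a-b)[:2]
print(np.degrees(np.arctan2(m[1],m[0])),np.hypot(*m),np.degrees(np.arctan2(d[1],d[0])),np.hypot(*d))
```

```text
[0.53110886 0.12432717 0.07      ] [0.55244803 0.11018957 0.07      ]
143.18256625061815 0.050492288452829215 146.47478932510973 0.025597498351228043
```

Call:
{"fn": "jog_arm", "kwargs": {
  "series": "-1 -36 -22 0 0;-1 -35.5 -22 0 0;-1 0 0 15 -10;-1 0 0 15 -10;-1 0 0 15 -10;-1 0 0 15 -10;-1 0 0 15 -10;-1 0 0 15 -9.6;-1 0 0 0 0;-1 0 0 0 0"
}}

```text
time_s: 3.9
tcp_pos: [0.5822, 0.0875, 0.1561]
ee_rot: [0.001, -0.384, 0.923, -0.0]
ft_force: [0.8, 0.5, -0.1]
finger_gap: 1.001
gripper_force: 0.0
```

Run:
```python
from h import *
M=T();print(M[:3,3],np.degrees(np.arctan2(M[1,1],M[0,1])),r.observe()["joint_positions"])
```

```text
[0.58215301 0.08748985 0.15610737] 135.21424106905675 [ 2.27713807e-02  3.74461940e-02  1.78137177e+00  4.61797434e-05
  1.32169421e+00 -2.33717397e+00]
```

Call:
{"fn": "jog_arm", "kwargs": {
  "series": "-1 0 0 15 0;-1 0 0 15 0;-1 0 0 14 0;-1 0 0 10 0;-1 0 0 0 0;1 0 0 0 0;1 0 0 0 0;1 0 0 0 0;1 0 0 0 0;1 0 0 0 0"
}}

```text
time_s: 5.15
tcp_pos: [0.5825, 0.0865, 0.1018]
ee_rot: [0.0, -0.385, 0.923, -0.0]
ft_force: [0.8, -1.3, 1.0]
finger_gap: 0.157
gripper_force: 43.4
```

Call:
{"fn": "jog_arm", "kwargs": {
  "series": "1 0 0 0 10;1 0 0 0 10;1 0 0 0 10;1 0 0 0 10;1 0 0 0 10;1 0 0 0 10;1 0 0 0 10;1 0 0 0 10;1 0 0 0 0;1 0 0 0 0"
}}

```text
time_s: 6.4
tcp_pos: [0.5825, 0.0875, 0.1018]
ee_rot: [0.0, 0.297, 0.955, 0.001]
ft_force: [0.7, 4.2, 2.7]
finger_gap: 0.156
gripper_force: 43.5
```

Run:
```python
from h import *
M=T();print(M[:3,3],np.degrees(np.arctan2(M[1,1],M[0,1])))
c=Cam("wrist");c.save("wrist3.png",k=1.5)
```

```text
[0.58245048 0.08750837 0.10183479] 55.421622335512666
```

View pics/wrist3.png

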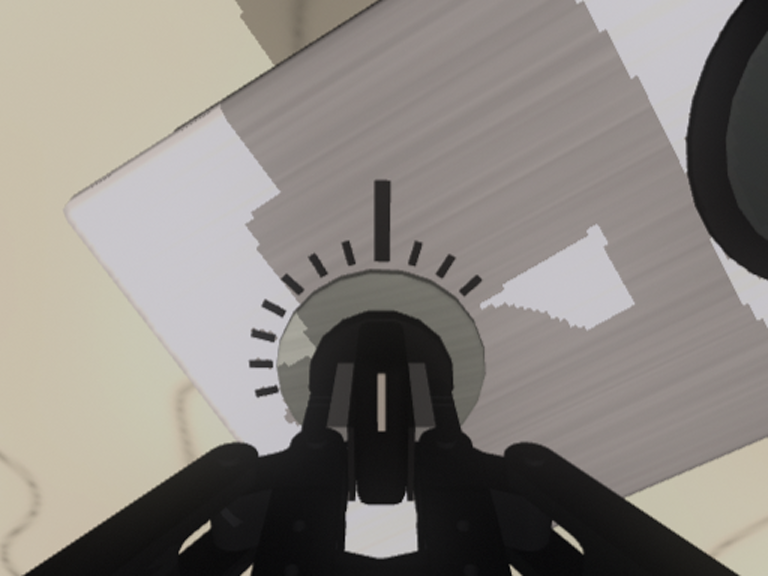

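The white line at (381,375–430) lies in line with the long tick at (382,181–260), so the dial is set. I'll release it and go to the cap.

Call:
{"fn": "jog_arm", "kwargs": {
  "series": "-1 0 0 0 0;-1 0 0 0 0;-1 0 0 0 0;-1 0 0 0 0;-1 0 0 -15 0;-1 0 0 -25 0;-1 0 0 -40 0;-1 0 0 -40 0;-1 -15 -50 0 0;-1 -16 -55 0 0"
}}

```text
time_s: 7.7
tcp_pos: [0.5481, -0.0179, 0.2238]
ee_rot: [0.002, 0.297, 0.955, 0.0]
ft_force: [0.5, -0.7, -0.3]
finger_gap: 1.001
gripper_force: 0.0
```

Call:
{"fn": "jog_arm", "kwargs": {
  "series": "-1 -16 -55 0 0;-1 -16 -55 0 0;-1 -16 -55 0 0;-1 -16 -55 0 0;-1 -15 -52 0 0;-1 -13 -52 0 0;-1 0 0 0 -6;-1 0 0 0 -6;-1 0 0 0 0;-1 0 0 0 0"
}}

```text
time_s: 8.95
tcp_pos: [0.439, -0.3359, 0.222]
ee_rot: [0.0, 0.197, 0.98, -0.0]
ft_force: [-0.3, 0.8, -0.6]
finger_gap: 0.999
gripper_force: 0.0
```

```bash
cat > d.py <<'E'
from h import *
np.set_printoptions(precision=4,suppress=True)
c=Cam("wrist"); M=T(); print(M[:3,3],np.degrees(np.arctan2(M[1,1],M[0,1])))
c.save("wrist4.png",k=1.5); P=c.cloud()
m=((P[...,2]>.045)&(P[...,2]<.06)).astype(np.uint8)
n,L,S,_=cv2.connectedComponentsWithStats(m)
for i in range(1,n):
    if S[i,4]>100:
        q=P[L==i]; e=cv2.minEnclosingCircle((q[:,:2]*1000).astype(np.float32))
        print(S[i].tolist(),e,np.median(q[:,2]),q[:,:2].mean(0),c.im[L==i].mean(0))
E
python3 d.py
```

```text
[ 0.439  -0.3358  0.2218] 67.24694786383397
[196, 51, 52, 54, 2178] ((354.1850280761719, -329.7974853515625), 21.905319213867188) 0.05103821555203797 [ 0.3539 -0.3293] [ 47.6295  70.3035 138.4564]
[306, 85, 52, 52, 2015] ((416.0164794921875, -252.8930206298828), 21.94912338256836) 0.05105715140936734 [ 0.4152 -0.2532] [ 42.7697  65.1444 133.0486]
[227, 153, 47, 46, 1672] ((442.96771240234375, -341.2068176269531), 21.78474235534668) 0.05109774377830842 [ 0.442  -0.3407] [129.9402 128.3559 118.7793]
[0, 205, 48, 90, 1033] ((424.56036376953125, -581.0216064453125), 48.40867614746094) 0.05219847287513235 [ 0.4252 -0.5762] [35.7435 34.9952 32.2778]
[311, 222, 45, 41, 1436] ((537.7373657226562, -292.24798583984375), 22.102725982666016) 0.051099357151965674 [ 0.5357 -0.2924] [33.5961 76.0021 70.2465]
```

View pics/wrist4.png

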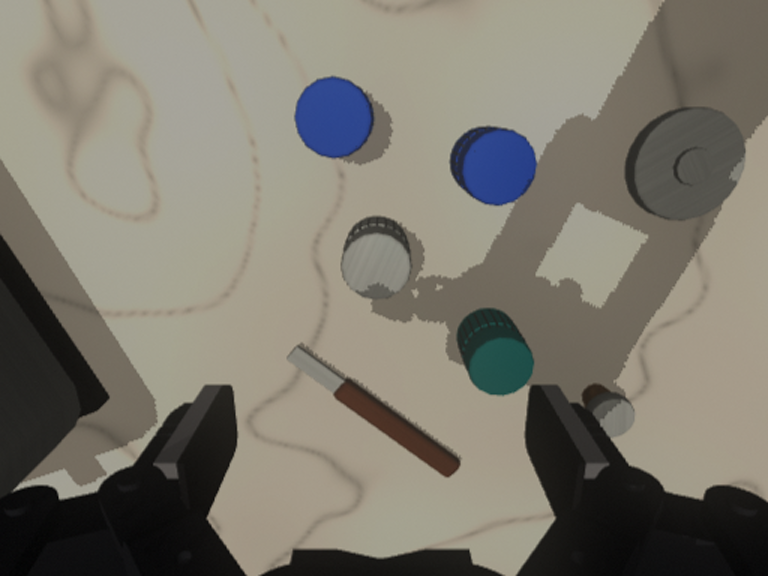

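The close view shows the grey fluted steel cap at native (250,176), measuring 44 mm across with its top at 51 mm. The blue caps are at (222,78) and (332,110), the turquoise one at (334,243), and the opener's tip at about (200,235). I'll check the fingers' clearance to the opener.

Run:
```python
from h import *
c=Cam("wrist"); P=c.cloud(); M=T()
C=np.array([.4430,-.3412,0]); q=(P-C)@M[:3,:3]
print("opener tip",c.at_z(195,232,.01), (c.at_z(195,232,.01)-C)@M[:3,:3]*1000,(c.at_z(302,315,.01)-C)@M[:3,:3]*1000)
m=(P[...,2]>.007)&(P[...,2]<.2)&(abs(q[...,0])<.016)&(abs(q[...,1])<.07)&(np.hypot(q[...,0],q[...,1])>.026)
print(m.sum(), np.round(q[m][::10]*1000), np.round((C-M[:3,3])@M[:3,:3]*1000,1))
```

```text
opener tip [ 0.4881622  -0.42693675  0.01      ] [-74.79510502 -61.62031305  -9.95204324] [-185.33034911   61.37590748   -9.93137598]
0 [] [ -5.7  -3.4 221.7]
```

Call:
{"fn": "jog_arm", "kwargs": {
  "series": "-1 -5.7 -3.4 30 0;-1 0 0 40 0;-1 0 0 40 0;-1 0 0 40 0;-1 0 0 30 0;-1 0 0 18 0;-1 0 0 0 0;-1 0 0 0 0;1 0 0 0 0;1 0 0 0 0",
  "grip_force": 90
}}

```text
time_s: 10.3
tcp_pos: [0.4433, -0.3418, 0.0244]
ee_rot: [0.001, 0.197, 0.98, -0.001]
ft_force: [1.1, -0.7, -0.2]
finger_gap: 0.6
gripper_force: 0.0
```

Call:
{"fn": "jog_arm", "kwargs": {
  "series": "1 0 0 0 0;1 0 0 0 0;1 0 0 0 0;1 0 0 -10 0;1 0 0 -30 0;1 0 0 -50 0;1 0 0 -60 0;1 0 0 -60 0;1 0 0 0 0;1 0 0 0 0"
}}

```text
time_s: 11.55
tcp_pos: [0.4424, -0.3408, 0.2328]
ee_rot: [-0.0, 0.197, 0.98, 0.0]
ft_force: [0.8, 0.2, -0.7]
finger_gap: 0.496
gripper_force: 91.2
```

Call:
{"fn": "jog_arm", "kwargs": {
  "series": "1 3 40 0 0;1 3.5 58 0 0;1 3.5 58 0 0;1 3.5 58 0 0;1 3.5 58 0 0;1 3.5 58 0 0;1 3.5 58 0 0;1 3.5 58 0 0;1 3.5 58 0 0;1 3.5 55 0 0"
}}

```text
time_s: 12.8
tcp_pos: [0.6256, 0.1895, 0.2297]
ee_rot: [-0.003, 0.197, 0.98, -0.001]
ft_force: [0.6, -0.4, 1.0]
finger_gap: 0.496
gripper_force: 91.4
```

Call:
{"fn": "jog_arm", "kwargs": {
  "series": "1 3.5 50 0 0;1 0 0 0 0;1 0 0 0 0;1 0 0 0 0;1 0 0 0 0;1 0 0 0 0;1 0 0 0 0;1 0 0 0 0;1 0 0 0 0;1 0 0 0 0"
}}

```text
time_s: 14.05
tcp_pos: [0.6429, 0.2353, 0.2333]
ee_rot: [-0.0, 0.197, 0.98, -0.0]
ft_force: [1.1, -0.5, -0.5]
finger_gap: 0.499
gripper_force: 91.6
```

```bash
cat > e.py <<'E'
from h import *
np.set_printoptions(precision=1,suppress=True)
c=Cam("wrist"); M=T(); print(M[:3,3].round(4),np.degrees(np.arctan2(M[1,1],M[0,1])),r.observe()["ft_force"])
c.save("wrist5.png",k=1.5); P=c.cloud()
q=(P-M[:3,3])@M[:3,:3]*1000   # tool mm
z=P[...,2]*1000
s=np.hypot(P[...,0]-.5975,P[...,1]-.2556)<.03
fit=lambda a: cv2.minEnclosingCircle(a[:,:2].astype(np.float32))
for lo,hi in ((155,159),(160,163),(165,170),(176,180)):
    m=s&(z>lo)&(z<hi); n,L,S,_=cv2.connectedComponentsWithStats(m.astype(np.uint8))
    if n>1:
        k=q[L==1+S[1:,4].argmax()]; print("stud",lo,len(k),fit(k))
hh=np.hypot(q[...,0],q[...,1])
m=(hh<30)&(z>250)&(z<270); k=q[m]; print("captop",len(k))
if len(k): print(np.median(z[m]),k[:,0].min(),k[:,0].max(),k[:,1].min(),k[:,1].max(),fit(k))
E
python3 e.py
```

```text
[0.6 0.2 0.2] 67.29196322284837 [-0.9 -0.2 -0.3]
stud 155 1661 ((49.08719253540039, 1.9908368587493896), 20.91762351989746)
stud 160 3 ((65.02656555175781, -1.17278254032135), 0.5712940692901611)
stud 165 155 ((57.676231384277344, -0.05607795715332031), 8.613968849182129)
stud 176 507 ((49.18844223022461, 2.2074666023254395), 7.65610408782959)
captop 12207
259.61875923288966 -21.646542249742403 22.425437044314126 -28.020118350231723 29.11523014184949 ((5.867434501647949, 0.3565378487110138), 28.77811050415039)
```

View pics/wrist5.png

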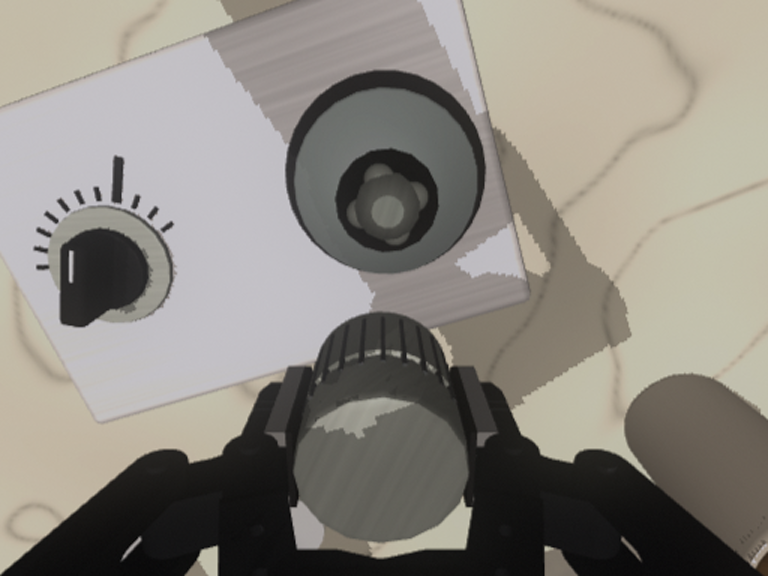

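Run:
```python
from h import *
c=Cam("wrist"); P=c.cloud(); g=c.im.max(-1)
n=np.hypot(P[...,0]-.5825,P[...,1]-.087)<.03
m=n&(P[...,2]>.108)&(P[...,2]<.122); print(m.sum(),cv2.minAreaRect((P[m][:,:2]*1000).astype(np.float32)))
w=m&(g>110); k=P[w]; print(w.sum(),k.mean(0)); v=np.linalg.svd(k[:,:2]-k[:,:2].mean(0))[2][0]; print("line",np.degrees(np.arctan2(v[1],v[0]))%180)
rr=np.hypot(P[...,0]-.5825,P[...,1]-.087)
t=(rr>.0485)&(rr<.068)&(abs(P[...,2]-.07)<.006)&(g<70)&(abs(P[...,0]-.54)<.02)&(abs(P[...,1]-.116)<.02); k=P[t]
v=np.linalg.svd(k[:,:2]-k[:,:2].mean(0))[2][0]; print("tick",t.sum(),k.mean(0),np.degrees(np.arctan2(v[1],v[0]))%180)
b=(rr<.06)&(abs(P[...,2]-.0765)<.003); q=(P[b][:,:2]*1000).astype(np.float32); e=cv2.minEnclosingCircle(q); print(e)
d=k.mean(0)[:2]*1000-np.array(e[0]); print("axis->tick",np.degrees(np.arctan2(d[1],d[0])))
```

```text
1089 ((582.806396484375, 87.84130859375), (14.470479011535645, 45.45465850830078), 54.168392181396484)
64 [0.57359558 0.09348045 0.11363107]
line 141.73383295273905
tick 97 [0.53715896 0.11951797 0.07002347] 145.08039254280249
((582.7030029296875, 87.25684356689453), 36.20419692993164)
axis->tick 144.6881483607997
```

The bar reads 144.2° against the tick's 144.9°, so the dial is still on the mark. The seal fits a 20.9 mm radius circle at tool (49.1, 2.0) mm and the cap's centre is at about (0.4, 0.2) mm. I'll align the cap and start down.

Call:
{"fn": "jog_arm", "kwargs": {
  "series": "1 12 1.8 0 0;1 13 0 0 0;1 13 0 0 0;1 10.7 0 0 0;1 0 0 0 0;1 0 0 8 0;1 0 0 8 0;1 0 0 8 0;1 0 0 0 0;1 0 0 0 0"
}}

```text
time_s: 15.4
tcp_pos: [0.5988, 0.2556, 0.2093]
ee_rot: [0.0, 0.197, 0.98, 0.0]
ft_force: [0.4, -0.3, -0.6]
finger_gap: 0.495
gripper_force: 91.6
```

Call:
{"fn": "jog_arm", "kwargs": {
  "series": "1 0 0 3 0;1 0 0 3 0;1 0 0 3 0;1 0 0 3 0;1 0 0 2 0;1 0 0 2 0;1 0 0 0 0;1 0 0 0 0;1 0 0 0 0;1 0 0 0 0"
}}

```text
time_s: 16.65
tcp_pos: [0.5987, 0.2557, 0.1934]
ee_rot: [0.0, 0.197, 0.98, 0.0]
ft_force: [0.3, -0.5, -1.1]
finger_gap: 0.498
gripper_force: 91.6
```

Call:
{"fn": "jog_arm", "kwargs": {
  "series": "1 0 0 1 0;1 0 0 1 0;1 0 0 1 0;1 0 0 1 0;1 0 0 1 0;1 0 0 1 0;1 0 0 0 0;1 0 0 0 0;1 0 0 0 0;1 0 0 0 0"
}}

```text
time_s: 17.9
tcp_pos: [0.5993, 0.2562, 0.19]
ee_rot: [0.001, 0.197, 0.98, 0.001]
ft_force: [-2.2, 0.2, 8.6]
finger_gap: 0.5
gripper_force: 92.1
```

Call:
{"fn": "jog_arm", "kwargs": {
  "series": "1 0 0 1 0;1 0 0 1 0;1 0 0 0 0;1 0 0 0 0;1 0 0 0 0;1 0 0 0 0;1 0 0 0 0;1 0 0 0 0;1 0 0 0 0;1 0 0 0 0"
}}

```text
time_s: 19.15
tcp_pos: [0.598, 0.2555, 0.1842]
ee_rot: [-0.001, 0.197, 0.98, -0.001]
ft_force: [1.0, 1.5, -5.7]
finger_gap: 0.496
gripper_force: 92.2
```

Call:
{"fn": "jog_arm", "kwargs": {
  "series": "1 0 0 1 0;1 0 0 1 0;1 0 0 1 0;1 0 0 1 0;1 0 0 1 0;1 0 0 1 0;1 0 0 1 0;1 0 0 0 0;1 0 0 0 0;1 0 0 0 0"
}}

```text
time_s: 20.4
tcp_pos: [0.5993, 0.2558, 0.1793]
ee_rot: [0.001, 0.197, 0.98, 0.0]
ft_force: [-1.0, 1.0, 4.9]
finger_gap: 0.495
gripper_force: 92.7
```

Call:
{"fn": "jog_arm", "kwargs": {
  "series": "1 0 0 1 0;1 0 0 1 0;1 0 0 1 0;1 0 0 1 0;1 0 0 0 0;1 0 0 0 0;1 0 0 0 0;1 0 0 0 0;1 0 0 0 0;1 0 0 0 0"
}}

```text
time_s: 21.65
tcp_pos: [0.5993, 0.2558, 0.1775]
ee_rot: [0.001, 0.197, 0.98, 0.0]
ft_force: [-6.3, -1.1, 13.6]
finger_gap: 0.496
gripper_force: 93.6
```

Call:
{"fn": "jog_arm", "kwargs": {
  "series": "1 0 0 1 0;1 0 0 1 0;1 0 0 1 0;1 0 0 0 0;1 0 0 0 0;1 0 0 0 0;1 0 0 0 0;1 0 0 0 0;1 0 0 0 0;1 0 0 0 0"
}}

```text
time_s: 22.9
tcp_pos: [0.5995, 0.2558, 0.1774]
ee_rot: [0.001, 0.197, 0.98, 0.0]
ft_force: [-10.8, -2.5, 23.6]
finger_gap: 0.498
gripper_force: 94.5
```

Call:
{"fn": "jog_arm", "kwargs": {
  "series": "1 1 -0.7 0 0;1 1 -0.7 0 0;1 0.5 -0.5 0 0;1 0 0 0 0;1 0 0 0 0;1 0 0 0 0;1 0 0 0 0;1 0 0 0 0;1 0 0 0 0;1 0 0 0 0"
}}

```text
time_s: 24.15
tcp_pos: [0.5991, 0.2557, 0.1775]
ee_rot: [0.005, 0.197, 0.98, 0.002]
ft_force: [-0.6, 0.4, 16.6]
finger_gap: 0.498
gripper_force: 94.3
```

Run:
```python
from h import *
c=Cam("side"); p=c.proj([.598,.2555,.17]);u,v=map(int,p);print(u,v)
c.save("side6.png",(max(0,u-65),max(0,v-60),u+75,v+45),5)
s=r.observe();print(s["tcp_pos"],s["ft_force"],s["ft_torque"])
```

```text
185 203
[0.59915161 0.25568673 0.17752874] [-0.68524712  0.43457608 17.41601132] [0.03955052 0.34123183 0.05862121]
```

View pics/side6.png

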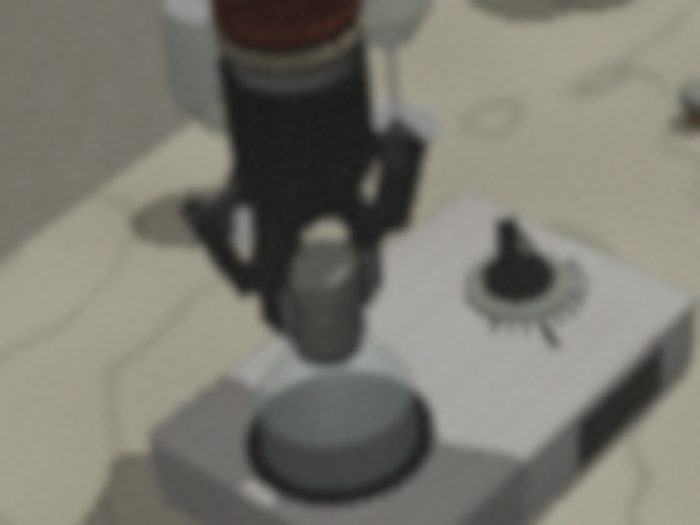

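The side view shows the cap seated on the carafe and held upright, with the dial's bar untouched. The sideways force is gone and z hasn't moved, so the cap is against the stop. I'll press a little harder to confirm.

Call:
{"fn": "jog_arm", "kwargs": {
  "series": "1 0.5 0 1 0;1 0.4 0 1 0;1 0 0 0 0;1 0 0 0 0;1 0 0 0 0;1 0 0 0 0;1 0 0 0 0;1 0 0 0 0;1 0 0 0 0;1 0 0 0 0"
}}

```text
time_s: 25.45
tcp_pos: [0.5991, 0.2557, 0.1774]
ee_rot: [0.006, 0.197, 0.98, 0.002]
ft_force: [-1.5, -0.4, 21.9]
finger_gap: 0.499
gripper_force: 94.8
```

Adding 5 N didn't lower the cap any further, so it is on the hard stop, about 22 N pressed and gripped.

```bash
python3 -c "
from bench import r
print(r.hand_in())"
```

```text
the job is handed in; nothing more can be done
None
```

I set the dial on the long tick (within about 1° in the camera check) and clicked the steel cap onto the stud. I handed the job in at about 25 s, still holding the cap and pressing it at about 22 N with the seal at its stop; no verdict came back.

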